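Lock the punch cradle with its ball-lock pin

TASK

The yellow bar over the spare punch is closed and its holes line up. Take the long, orange-headed ball-lock pin out of the blue rack by squeezing its head so that the black side button stays pushed in, put it straight down through the holes under the brass ring until its flange rests fully home, then let go so that the button springs out and the balls lock it. Leave the short, blue-headed pin hanging in the rack.

Things in the scene. Friction and masses are not known exactly. Their poses are not given: they have to be found in the camera images.
- orange_pin: loose pin, 0.2 kg, upright in the rack, flange on the rack's top sheet 76 mm above the bench. Origin: centre of the flange's underside; z up the axis, 60 mm steel shank (14 mm thick, last 12 tapered to 6) below, flange (50 across, 5 thick) and orange head above: 26 along x, 32 along y, from 5 to 45 mm above the origin. Button on the +x face. Grip the head along x, finger tips above the flange
- orange_pin_button (a joint): travel of its black button (18 wide, 22 high, centre 29 mm above the pin's origin), m. 0 = sprung out, 4 mm proud of the head's +x face, the two balls near the nose 34 mm across: too wide for the 26 mm hole. 0.004 = flush, balls inside the shank. Fingers closing on it and the opposite flat push it flush (6 N); it springs out when let go, once the balls are below the holes
- blue_pin: the wrong pin, loose: same make, origin and axes, with a blue head and a shank only 35 mm long, upright in the rack's other hole, 90 mm away; which hole holds which pin varies
- cradle_mouth (a point): centre of the flat top of the brass ring (41 mm across, 26 mm hole) on the fixed grey punch cradle, 74 mm above the bench. The hole runs straight down through plate, yellow bar and plate, 40 mm in all, open below. z up. Pin home: flange flat on the ring, pin's origin at this point, any turn about its axis. Nothing of the cradle stands above the ring

How it is judged:
By the outcome, as a careful person would: the job done as asked, in the order asked, and still so for the second after the job is handed in, with the robot touching nothing.
It also fails if it takes over 38 s, if anything falls off the work surface, if the arm or the gripper's body presses on something with over 40 N, if the wrist force passes 120 N, or if a joint passes its speed limit or range.

ROBOT

A 6-joint arm with a two-finger parallel gripper is mounted at the origin on a cart in front of the work surface, level with it; the furniture and walls round the work are solid. World frame = base frame: x ahead of the robot, y to its left, z up, the work surface at z = 0. Lengths are in m, angles in rad, forces in N, time in s.
With the tool pointing down it reaches from about 0.35 to 0.975 m from the base axis. Payload 4.9 kg.
Tool frame: the origin (TCP) lies on the front face of the gripper's body, between the roots of the fingers; the fingertips stand ctrl.finger_overhang ahead of it and the grasp point (between the pads) lies 54 mm ahead of it (ctrl.finger_overhang is the distance from the TCP to the fingertips, in m); z points along the fingers, y is the line along which they close (so a half turn about z gives the same grasp; the last joint's range is limited). The gripper opens to 85 mm and grips with 20 to 120 N. Pads are 22 mm wide; open, the fingers measure 114 mm over their backs; the gripper's body (76 mm by 85 mm) begins 54 mm behind the grasp point. The pads swing forward as they close: fully open they stand 13 mm farther back than shut.
Start: joints at [-1.342, 0.053, 1.613, -0, 1.476, -0.119], TCP at [0.213, -0.588, 0.304] pointing down, gripper open.
Joint ranges: [-3.01, 3.01], [-1.01, 2.22], [0.06, 2.58], [-1.02, 4.17], [0.09, 2.62], [-3.14, 3.14]. Speed limits (rad/s): [2.57, 2.57, 3.14, 3.14, 3.14, 3.14].

INTERFACE

Orientations are given as a rotation vector (axis times angle).
In Python, from station import ctrl, vision gives the robot as it stands. The module is installed in compiled form; this text tells all that it offers.
- The arm moves only by the tool drive_tool, never from a script. Its argument "rows" is a list of rows, each a list of 2 entries, a list of its own where there are three numbers: the shift along the tool's x, y, z in m, then the turn about the tool's z in rad. A call has 1 to 10 rows; each row shifts and turns the commanded pose from where the row before left it, along the tool's axes as they then stand; what a row does not reach is not made up. A row lasts 1/10 s, in which the tool goes at most 50 mm and 8.59 degrees, less where a joint would pass 70% of its speed; a pose out of reach is approached as far as the arm can. A call with a gripper value outside its range is refused whole. "jaw" is the closure, from 0 (fully open) to 1 (shut), set as the call begins (left out, the last holds). The fingers move at their own pace and stop on an object; "grip_force" is the grip in N (left out, the last holds). Time passes only in rows, so rows that do not move let the fingers close. It gives the time, the measured TCP pose, the force, the opening and the grip force at its end, in the units of the state.
- ctrl.get_obs(): the state, without advancing time (a new reading comes with each control period).
- vision.get_image(name): name is "side" or "top" or "wrist"; returns a dict with "image" (400x640x3 uint8, blue, green, red), "vertical_fov" (degrees; the focal length in pixels is half the picture's height over the tangent of half this angle, whatever the lens; pixels are square), "cx", "cy" (the principal point, pixels), "dist_coeffs" ([k1, k2, p1, p2, k3] as OpenCV has them; the pictures are not rectified), "R" (3x3) and "t" (3): a world point X has camera coordinates R X + t. Camera axes: x right, y down, z forward; pixel columns grow to the right and rows downward; lengths in m; the calibration is good to about 2 mm. A picture is of the moment at which its call begins. There is no depth.
- ctrl.finish_job(): hands the job in; it is judged then, once.
The state is a dict: "t": time; "q": joint angles; "dq": joint speeds; "effort": joint torques, N m; "tool_pos": TCP position; "tool_rot": TCP orientation; "contact_force": force on the tool from outside, world axes, zero at the start; "wrist_torque": the same for the moment, N m; "opening": finger opening in m; "grip_force": force on a finger pad.
Only numpy, scipy, OpenCV 4.12 (cv2) and the standard library are available. Lean on these libraries where they do the work, as an engineer would, in place of code of your own. Each camera call takes 0.05 s, during which the arm holds its last target. There are 200 camera calls.

## Working session

There is one attempt and no reset: what is moved stays moved. The work goes in short steps, Python scripts to look and compute and a tool call to move; the robot and the scene stay as the last step left them, time stands still between calls to the robot, and variables do not carry over. Pictures are saved under pics/ and viewed, at most 10 in all, crops included, and the job is handed in when it is done.

Besides the shell and the picture viewer there is one more tool, called after "Emit:" as a command line: name --argument value ..., lists and objects as JSON in quotes. drive_tool: Moves the arm, as the interface text tells. Its arguments: {"type":"object","properties":{"rows":{"type":"array","items":{"type":"array"}},"jaw":{"type":"number"},"grip_force":{"type":"number"}},"required":["rows"]}

```bash
mkdir -p pics
cat > h.py <<'E'
import numpy as np, cv2
from station import ctrl, vision
def K(c):
    f=200/np.tan(np.radians(c["vertical_fov"])/2)
    return np.array([[f,0,c["cx"]],[0,f,c["cy"]],[0,0,1.]])
def ray(c,uv):
    p=cv2.undistortPoints(np.array([[uv]],float),K(c),np.array(c["dist_coeffs"],float))[0,0]
    R=np.array(c["R"]);t=np.array(c["t"])
    return -R.T@t, R.T@np.array([p[0],p[1],1])
def onz(c,uv,z):
    o,d=ray(c,uv); return o+d*(z-o[2])/d[2]
def proj(c,X):
    return cv2.projectPoints(np.array(X,float).reshape(-1,3),cv2.Rodrigues(np.array(c["R"]))[0],np.array(c["t"],float),K(c),np.array(c["dist_coeffs"],float))[0][:,0]
def blobs(c,lo,hi,amin=60):
    m=cv2.inRange(cv2.cvtColor(c["image"],cv2.COLOR_BGR2HSV),np.array(lo),np.array(hi))
    n,l,s,ce=cv2.connectedComponentsWithStats(m)
    return [(s[i].tolist(),ce[i].round(1).tolist(),l==i) for i in range(1,n) if s[i][4]>=amin]
E
python3 - <<'E'
from h import *
a=[vision.get_image(n) for n in("top","side")]
im=np.vstack([x["image"] for x in a]); cv2.imwrite("pics/a.png",cv2.resize(im,None,fx=.75,fy=.75) )
print(im.shape)
for n,c in zip("ts",a):
    print(n,(-np.array(c["R"]).T@c["t"]).round(3),c["vertical_fov"])
    for k,lo,hi in(("or",(5,120,80),(18,255,255)),("bl",(95,120,50),(130,255,255))):
        for s,ce,_ in blobs(c,lo,hi): print(k,s,ce)
print(ctrl.finger_overhang,ctrl.get_obs())
E
```

```text
(800, 640, 3)
t [0.416 0.166 0.978] 45.958873632307444
or [455, 0, 16, 10, 64] [462.6, 3.5]
or [521, 0, 39, 13, 190] [538.7, 5.0]
or [569, 0, 36, 25, 281] [587.4, 10.9]
or [611, 0, 29, 25, 231] [623.1, 9.5]
or [484, 6, 18, 10, 78] [493.0, 11.4]
or [555, 7, 14, 25, 91] [560.3, 18.8]
or [479, 16, 24, 24, 176] [489.6, 25.3]
or [337, 22, 289, 179, 4778] [475.6, 118.6]
or [493, 27, 11, 17, 60] [499.2, 36.0]
or [483, 48, 15, 19, 100] [489.0, 57.2]
or [387, 198, 20, 21, 113] [394.9, 209.0]
or [403, 342, 46, 44, 379] [430.9, 361.7]
or [354, 361, 46, 39, 643] [372.5, 379.5]
or [386, 370, 34, 30, 392] [402.2, 387.4]
or [414, 384, 20, 16, 70] [421.7, 393.9]
bl [150, 0, 125, 93, 4167] [222.2, 45.2]
bl [233, 23, 20, 12, 99] [242.1, 29.1]
bl [107, 59, 21, 19, 282] [117.3, 68.2]
bl [354, 137, 63, 107, 2700] [386.7, 187.3]
s [ 0.293 -0.665  0.461] 46.56718044894534
or [462, 132, 82, 12, 116] [501.3, 137.5]
or [148, 138, 25, 25, 161] [162.9, 152.7]
or [485, 139, 23, 8, 119] [496.1, 142.7]
or [510, 143, 24, 8, 119] [521.4, 146.2]
or [459, 153, 83, 13, 122] [501.5, 159.1]
or [303, 239, 22, 29, 316] [31
[... 189 characters left out ...]
726 {'t': 0.1, 'q': array([-1.34199141e+00,  5.33230182e-02,  1.61414535e+00,  1.47706658e-05,
        1.47602378e+00, -1.18988611e-01]), 'dq': array([ 3.12949188e-04, -1.55721497e-03, -3.45333004e-03, -1.16700558e-03,
        2.42512420e-03, -1.76801154e-05]), 'effort': array([ 7.76760899e-04, -3.94906962e+01, -3.71361065e+01, -6.16777584e-05,
        3.98484059e-03, -1.47659028e-05]), 'tool_pos': array([ 0.21292735, -0.58715588,  0.30277267]), 'tool_rot': array([-3.09234278e+00, -5.43233049e-01,  1.40602555e-04]), 'contact_force': array([ 0.48341234, -0.15095605, -0.22507872]), 'wrist_torque': array([ 0.01901942, -0.02522023, -0.00086239]), 'grip_force': 0.0, 'opening': 0.0854080601830956}
```

View pics/a.png

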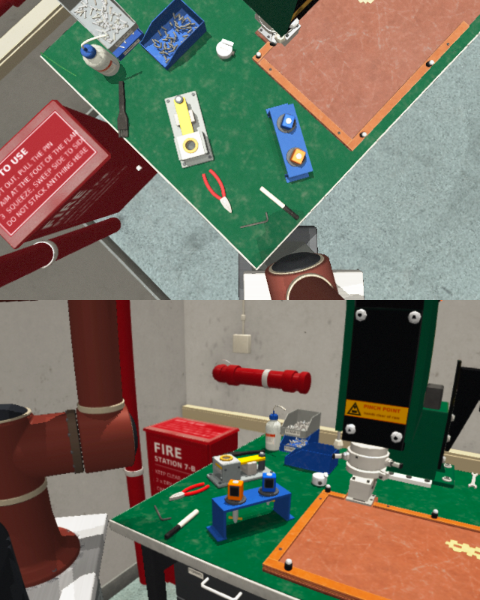

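The top view shows the rack with the orange pin at about (395,208) and the blue pin at about (386,162). The brass ring is near (255,193). Next I'll zoom in.

Run:
```python
from h import *
c=vision.get_image("top");s=vision.get_image("side")
A=cv2.resize(c["image"][110:260,210:430],None,fx=3.6,fy=3.6,interpolation=2)[:,:790]
B=cv2.resize(s["image"][195:325,260:400],None,fx=3,fy=3,interpolation=2)
cv2.imwrite("pics/b.png",A);cv2.imwrite("pics/c.png",B)
print("orange",onz(c,(395,208),.121),"blue",onz(c,(386,162),.121),"ring",onz(c,(255,193),.074))
```

```text
orange [0.45506282 0.02850944 0.121     ] blue [0.53960262 0.04242167 0.121     ] ring [0.49034242 0.28896551 0.074     ]
```

View pics/b.png

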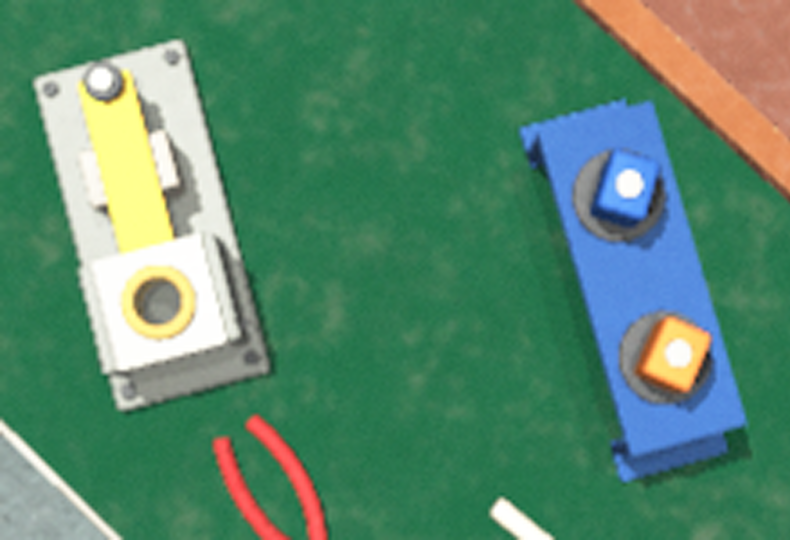

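View pics/c.png

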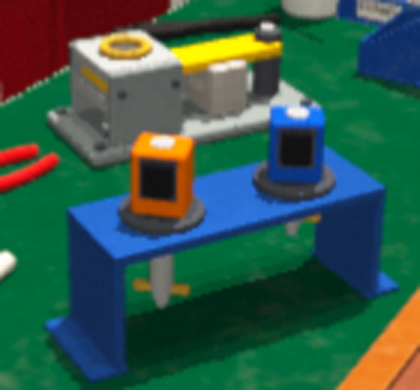

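Crops: the orange head's centre is at crop (678,353), full frame (398,208). Its button faces the side camera, roughly -y. The ring centre is at crop (158,301), full frame (254,193.6), and the holes are clear. Next I'll get the head's yaw.

Run:
```python
from h import *
c=vision.get_image("top")
h=cv2.cvtColor(c["image"],cv2.COLOR_BGR2HSV)[195:225,382:412]
m=cv2.inRange(h,np.array((5,100,70)),np.array((22,255,255)))
for r in range(30):
    print(''.join('%4d'%v if k else '   .' for v,k in zip(h[r,:,2],m[r])))
for lo in(70,190):
    mm=((m>0)&(h[:,:,2]>=lo)).astype(np.uint8); mm=cv2.morphologyEx(mm,cv2.MORPH_CLOSE,np.ones((5,5)))
    p=cv2.findContours(mm,0,2)[0]; p=max(p,key=cv2.contourArea)
    b=cv2.boxPoints(cv2.minAreaRect(p))+[382,195]
    w=np.array([onz(c,q,.121)[:2] for q in b]); e=np.diff(w,axis=0)
    print(lo,w.mean(0),[(np.hypot(*v).round(4),np.degrees(np.arctan2(v[1],v[0])).round(1)) for v in e])
print("ring",onz(c,(253.9,193.6),.074),"or",onz(c,(398.3,208.1),.121))
w=vision.get_image("wrist");print((-np.array(w["R"]).T@w["t"]),w["R"],w["vertical_fov"])
```

```text
.   .   .   .   .   .   .   .   .   .   .   .   .   .   .   .   .   .   .   .   .   .   .   .   .   .   .   .   .   .
   .   .   .   .   .   .   .   .   .   .   .   .   .   .   .   .   .   .   .   .   .   .   .   .   .   .   .   .   .   .
   .   .   .   .   .   .   .   .   .   .   .   .   .   .   .   .   .   .   .   .   .   .   .   .   .   .   .   .   .   .
   .   .   .   .   .   .   .   .   .   .   .   . 181 236 242 232   .   .   .   .   .   .   .   .   .   .   .   .   .   .
   .   .   .   .   .   .   .   .   .   .   . 162 226 254 254 254 247 233   .   .   .   .   .   .   .   .   .   .   .   .
   .   .   .   .   .   .   .   .   .   . 152 193 249 254   .   . 254 254 249 236   .   .   .   .   .   .   .   .   .   .
   .   .   .   .   .   .   .   .   . 143 158 220 254   .   .   .   .   . 254 254 251 243   .   .   .   .   .   .   .   .
   .   .   .   .   .   .   .   .   . 153 183 245 254   .   .   .   .   . 254   . 254 254 253 242   .   .   .   .   .   .
   .   .   .   .   .   .   .   . 142 156 216 253   .   .   .   .   .   .   .   . 254 254 254 254 252   .   .   .   .   .
   .   .   .  
[... 2382 characters left out ...]
  .   .   .   .   .   .
   .   .   .   .   .   .   .   .   .   .   .   .   .   .   .   .   .   .   .   .   .   .   .   .   .   .   .   .   .   .
70 [0.45450261 0.02562425] [(np.float64(0.0343), np.float64(-28.1)), (np.float64(0.0299), np.float64(-117.7)), (np.float64(0.0343), np.float64(151.8))]
190 [0.45556327 0.02413862] [(np.float64(0.0311), np.float64(-28.1)), (np.float64(0.0267), np.float64(-117.7)), (np.float64(0.031), np.float64(151.8))]
ring [0.48922115 0.29107803 0.074     ] or [0.45478629 0.02252855 0.121     ]
[ 0.27979256 -0.56236196  0.37379468] [[ 0.34103275 -0.94004938 -0.00195719]
 [-0.90222668 -0.3278946   0.2801288 ]
 [-0.26397665 -0.09376726 -0.95996043]] 69.79066301745831
```

Emit:
drive_tool --rows '[[[0.0273,-0.0308,0],0],[[0.0273,-0.0308,0],0],[[0.0273,-0.0308,0],0],[[0.0273,-0.0308,0],0],[[0.0273,-0.0308,0],0],[[0.0273,-0.0308,0],0],[[0.0273,-0.0308,0],0],[[0.0273,-0.0308,0],0],[[0.0273,-0.0308,0],0],[[0.0273,-0.0308,0],0]]'

```text
t: 1.3
tool_pos: [0.3649, -0.2034, 0.3041]
tool_rot: [3.094, 0.543, 0.001]
contact_force: [1.1, -0.2, 0.6]
opening: 0.0854
grip_force: 0.0
```

Emit:
drive_tool --rows '[[[0.0273,-0.0308,0],0],[[0.0273,-0.0308,0],0],[[0.0273,-0.0308,0],0],[[0.0273,-0.0308,0],0],[[0.0273,-0.0308,0],0],[[0.0273,-0.0308,0],0]]'

```text
t: 1.9
tool_pos: [0.456, 0.0264, 0.3042]
tool_rot: [3.094, 0.544, 0.001]
contact_force: [1.2, 0.3, 0.3]
opening: 0.0856
grip_force: 0.0
```

Emit:
drive_tool --rows '[[[0,0,0],0.139],[[0,0,0],0.139],[[0,0,0],0.139],[[0,0,0],0.139],[[0,0,0],0.139],[[0,0,0],0.139],[[0,0,0],0],[[0,0,0],0],[[0,0,0],0]]'

```text
t: 2.8
tool_pos: [0.4557, 0.0246, 0.3039]
tool_rot: [3.05, -0.753, 0.0]
contact_force: [-0.5, -0.1, 0.1]
opening: 0.0851
grip_force: 0.0
```

```bash
cat > look.py <<'E'
from h import *
from scipy.spatial.transform import Rotation as Ro
import sys
w=vision.get_image("wrist");o=ctrl.get_obs()
cv2.imwrite("pics/%s.png"%sys.argv[1],w["image"])
R=Ro.from_rotvec(o["tool_rot"]).as_matrix();p=o["tool_pos"]
print("t",o["t"],"tcp",p.round(4),"ydir",np.degrees(np.arctan2(R[1,1],R[0,1])).round(2),"tilt",R[:,2].round(4),"F",o["contact_force"].round(2),"open",o["opening"],"grip",o["grip_force"],"q",o["q"].round(2))
for s,ce,m in blobs(w,(5,100,70),(24,255,255),200): print("orange",s,ce)
E
python3 look.py d
```

```text
t 2.85 tcp [0.4557 0.0246 0.3039] ydir -117.77 tilt [ 1.e-04  0.e+00 -1.e+00] F [ 0.87 -0.37 -0.22] open 0.08510521193942211 grip 0.0 q [-0.11 -0.37  1.99  0.    1.52  1.95]
orange [142, 0, 340, 97, 16372] [354.2, 32.1]
orange [39, 168, 72, 59, 392] [74.0, 195.6]
orange [313, 169, 30, 41, 914] [327.4, 188.1]
orange [100, 250, 24, 21, 215] [112.0, 259.5]
orange [474, 369, 34, 31, 398] [491.0, 385.3]
```

View pics/d.png

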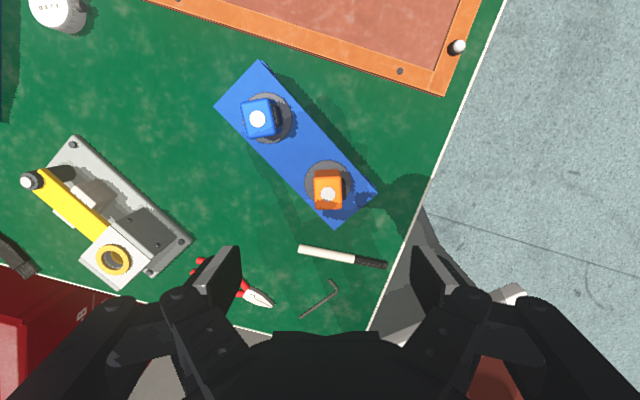

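The wrist view shows the orange head's white dot at about (327,193), lined up between the fingers and square to them. The ring is at about (113,259).

Run:
```python
from h import *
w=vision.get_image("wrist")
for s,ce,m in blobs(w,(0,0,225),(180,60,255),20):
    if 300<ce[0]<350 and 150<ce[1]<220: print("dot",s,ce,onz(w,ce,.121))
m=cv2.inRange(cv2.cvtColor(w["image"],cv2.COLOR_BGR2HSV)[238:280,92:134],np.array((14,110,90)),np.array((28,255,255)))
p=max(cv2.findContours(m,0,2)[0],key=cv2.contourArea);e=cv2.fitEllipse(p)
ce=(e[0][0]+92,e[0][1]+238);print("ring",e,ce,onz(w,ce,.074))
```

```text
dot [321, 187, 14, 13, 147] [327.7, 193.2] [0.4558906  0.02287797 0.121     ]
ring ((21.092239379882812, 21.214731216430664), (28.757841110229492, 34.66887664794922), 114.00273132324219) (113.09223937988281, 259.21473121643066) [0.49063162 0.28997108 0.074     ]
```

Emit:
drive_tool --rows '[[[0,0,0.025],0],[[0,0,0.025],0],[[0,0,0.025],0],[[0,0,0.025],0],[[0,0,0.025],0],[[0,0,0.02],0],[[0,0,0],0],[[0,0,0],0],[[0,0,0],0]]'

```text
t: 3.8
tool_pos: [0.4567, 0.0245, 0.1605]
tool_rot: [-3.049, 0.756, -0.004]
contact_force: [0.6, 0.3, 0.1]
opening: 0.0853
grip_force: 0.0
```

Emit:
drive_tool --rows '[[[0,0,0],0],[[0,0,0],0],[[0,0,0],0],[[0,0,0],0],[[0,0,0],0],[[0,0,0],0],[[0,0,0],0],[[0,0,0],0],[[0,0,0],0],[[0,0,0],0]]' --jaw 1 --grip_force 50

```text
t: 4.8
tool_pos: [0.4563, 0.0247, 0.1597]
tool_rot: [-3.049, 0.756, -0.002]
contact_force: [0.3, 1.6, 4.5]
opening: 0.0254
grip_force: 51.0
```

Emit:
drive_tool --rows '[[[0,0,-0.01],0],[[0,0,-0.01],0],[[0,0,-0.01],0],[[0,0,-0.01],0],[[0,0,-0.015],0],[[0,0,-0.015],0],[[0,0,-0.015],0],[[0,0,-0.015],0],[[0,0,0],0],[[0,0,0],0]]'

```text
t: 5.8
tool_pos: [0.4558, 0.0246, 0.2593]
tool_rot: [-3.049, 0.756, -0.001]
contact_force: [-0.5, 0.0, -1.8]
opening: 0.0253
grip_force: 50.2
```

```bash
python3 look.py e
python3 - <<'E'
from h import *
s=vision.get_image("side"); cv2.imwrite("pics/f.png",cv2.resize(s["image"][120:330,240:450],None,fx=2.6,fy=2.6,interpolation=2))
E
```

```text
t 5.85 tcp [0.4555 0.0246 0.2585] ydir -117.86 tilt [-8.e-04  1.e-04 -1.e+00] F [-0.37 -0.45 -2.4 ] open 0.02581706355989758 grip 50.168218687176704 q [-0.11 -0.34  2.04 -0.    1.44  1.95]
orange [166, 0, 333, 95, 15681] [372.8, 31.7]
orange [0, 177, 81, 66, 564] [38.6, 207.5]
orange [295, 218, 61, 92, 4477] [325.2, 261.6]
orange [9, 295, 66, 25, 460] [43.7, 307.4]
```

View pics/f.png

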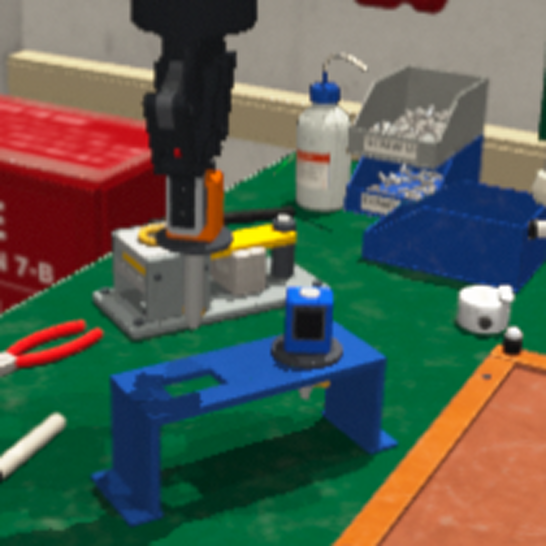

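The side view shows the pin hanging upright in the grip with the balls in. The blue pin is still in the rack.

Emit:
drive_tool --rows '[[[-0.005,-0.013,0],0],[[-0.01,-0.027,0],0],[[-0.012,-0.032,0],0],[[-0.012,-0.032,0],0],[[-0.012,-0.032,0],0],[[-0.012,-0.032,0],0],[[-0.012,-0.032,0],0],[[-0.01,-0.027,0],0],[[-0.0067,-0.0161,0],0],[[-0.003,-0.008,0],0]]'

```text
t: 6.9
tool_pos: [0.4889, 0.2919, 0.2578]
tool_rot: [3.048, -0.754, -0.002]
contact_force: [-0.5, -0.4, -0.7]
opening: 0.0252
grip_force: 50.1
```

Emit:
drive_tool --rows '[[[0,0,0],0],[[0,0,0],0],[[0,0,0],0],[[0,0,0.01],0],[[0,0,0.01],0],[[0,0,0],0],[[0,0,0],0],[[0,0,0],0]]'

```text
t: 7.7
tool_pos: [0.4894, 0.2908, 0.239]
tool_rot: [-3.049, 0.756, -0.0]
contact_force: [0.7, 0.0, -1.5]
opening: 0.0255
grip_force: 50.1
```

```bash
python3 look.py g
python3 - <<'E'
from h import *
s=vision.get_image("side");t=vision.get_image("top");w=vision.get_image("wrist")
r=lambda i,f:cv2.resize(i,None,fx=f,fy=f,interpolation=2)
a=r(s["image"][130:250,220:345],3.2);b=r(w["image"][150:350,200:450],1.92)[:384]
cv2.imwrite("pics/h.png",np.hstack([a[:384,:400],b[:,:400]]))
E
```

```text
t 7.75 tcp [0.4895 0.2909 0.2393] ydir -117.86 tilt [ 6.e-04  3.e-04 -1.e+00] F [-0.74  0.57 -1.44] open 0.02564965814608043 grip 50.1068414747715 q [ 0.41 -0.03  1.81 -0.    1.36  2.46]
orange [302, 176, 46, 29, 292] [329.2, 191.8]
orange [295, 218, 62, 92, 4494] [325.2, 261.6]
```

View pics/h.png

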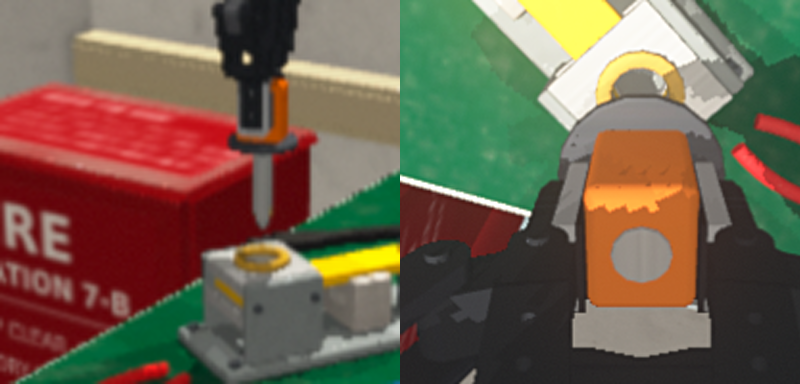

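Side crop: the pin nose at (263,225) is directly above the ring centre at (263,257). Wrist crop: the ring at column 640 matches the head centre at column 641. I'll lower it.

Emit:
drive_tool --rows '[[[0,0,0.008],0],[[0,0,0.008],0],[[0,0,0.008],0],[[0,0,0.008],0],[[0,0,0.008],0],[[0,0,0.008],0],[[0,0,0.008],0],[[0,0,0.008],0],[[0,0,0.008],0],[[0,0,0.004],0]]'

```text
t: 8.9
tool_pos: [0.4889, 0.2907, 0.1617]
tool_rot: [3.048, -0.756, -0.002]
contact_force: [-0.3, 0.5, -1.5]
opening: 0.026
grip_force: 50.1
```

Emit:
drive_tool --rows '[[[0,0,0.003],0],[[0,0,0.002],0],[[0,0,0],0],[[0,0,0],0],[[0,0,0],0]]'

```text
t: 9.4
tool_pos: [0.4895, 0.2909, 0.1582]
tool_rot: [-3.049, 0.756, -0.001]
contact_force: [0.2, 0.4, -2.5]
opening: 0.0257
grip_force: 50.2
```

No contact yet, so I'll creep on.

Emit:
drive_tool --rows '[[[0,0,0.001],0],[[0,0,0],0],[[0,0,0],0]]'

```text
t: 9.7
tool_pos: [0.4896, 0.291, 0.1577]
tool_rot: [-3.049, 0.756, -0.001]
contact_force: [-1.8, -0.2, 3.1]
opening: 0.0257
grip_force: 50.7
```

Emit:
drive_tool --rows '[[[0,0,0.001],0],[[0,0,0],0],[[0,0,0],0]]'

```text
t: 10.0
tool_pos: [0.4897, 0.291, 0.1577]
tool_rot: [-3.049, 0.756, -0.001]
contact_force: [-4.8, -2.5, 9.1]
opening: 0.0254
grip_force: 51.6
```

The flange is seated: about 11 N, and the height stopped at the expected value. Releasing.

Emit:
drive_tool --rows '[[[0,0,0],0],[[0,0,0],0],[[0,0,0],0],[[0,0,0],0],[[0,0,0],0],[[0,0,0],0],[[0,0,0],0],[[0,0,0],0]]' --jaw 0

```text
t: 10.8
tool_pos: [0.4893, 0.2909, 0.1559]
tool_rot: [3.049, -0.756, -0.0]
contact_force: [-0.4, 0.3, 0.1]
opening: 0.0856
grip_force: 0.0
```

Emit:
drive_tool --rows '[[[0,0,-0.01],0],[[0,0,-0.02],0],[[0,0,-0.025],0],[[0,0,-0.025],0],[[0,0,-0.025],0],[[0,0,-0.025],0],[[0,0,0],0],[[0,0,0],0],[[0,0,0],0]]'

```text
t: 11.7
tool_pos: [0.4888, 0.2906, 0.2845]
tool_rot: [3.048, -0.756, -0.003]
contact_force: [-0.5, -0.3, -0.4]
opening: 0.0854
grip_force: 0.0
```

```bash
python3 look.py i
python3 - <<'E'
from h import *
s=vision.get_image("side");w=vision.get_image("wrist")
r=lambda i,f:cv2.resize(i,None,fx=f,fy=f,interpolation=2)
a=r(s["image"][170:290,220:345],3.2);b=r(w["image"][130:258,250:383],3)
cv2.imwrite("pics/j.png",np.hstack([a[:384,:400],b[:384]]))
E
```

```text
t 11.75 tcp [0.4887 0.2906 0.2842] ydir -117.86 tilt [-0.0026 -0.0011 -1.    ] F [ 0.25 -0.59 -0.09] open 0.08498486932678624 grip 0.0 q [ 0.41 -0.07  1.77  0.    1.45  2.46]
orange [16, 79, 20, 43, 416] [27.9, 99.5]
orange [307, 171, 31, 43, 1065] [322.0, 191.3]
orange [585, 305, 43, 33, 210] [607.1, 320.2]
orange [607, 353, 33, 35, 316] [625.1, 370.1]
```

View pics/j.png

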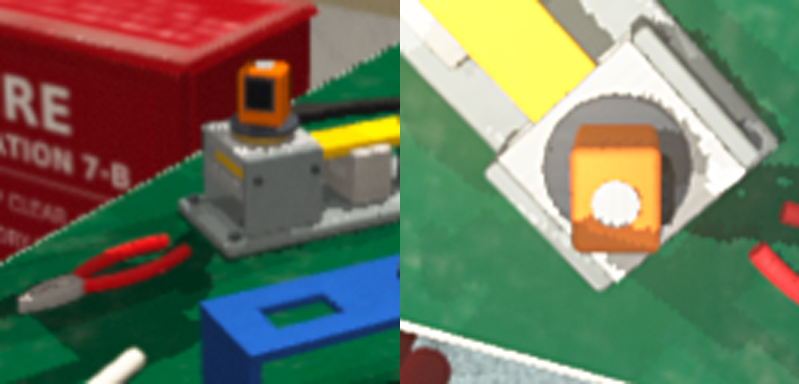

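The side crop shows the flange flat on the ring and the button out. The wrist crop shows it centred over the block. One numeric check before handing in.

```bash
python3 - <<'E'
from h import *
w=vision.get_image("wrist");s=vision.get_image("side")
for s_,ce,m in blobs(w,(0,0,225),(180,60,255),20):
    if 305<ce[0]<340 and 165<ce[1]<225: print("dot",ce,s_,onz(w,ce,.119))
f=lambda z:proj(s,[[.490,.2905,z]])[0]
print("side px expected head top, flange underside:",f(.119),f(.074))
E
python3 -c "
from station import ctrl
print(ctrl.finish_job())"
```

```text
dot [321.5, 197.3] [314, 190, 16, 15, 179] [0.49216182 0.29295314 0.119     ]
dot [318.8, 217.9] [314, 214, 11, 9, 38] [0.4766991  0.30387173 0.119     ]
side px expected head top, flange underside: [300.70880203 189.86911627] [300.73776864 208.69931123]
the job is handed in; nothing more can be done
None
```

The orange pin is in the cradle with its flange down on the brass ring and its button sprung out. The blue pin was left in the rack, and the job was handed in at about 12 s with no verdict returned. My last position check read the pin's head about 3 mm off the estimated ring centre, and the locking balls below the plates were not visible to check.

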